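# Spacer on the spindle, bearing cap held hole-up

### The arm

A 6-joint arm with a two-finger parallel gripper is mounted at the origin on a cart in front of the work surface, level with it; the furniture and walls round the work are solid. World frame = base frame: x ahead of the robot, y to its left, z up, the work surface at z = 0. Lengths are in m, angles in degrees, forces in N, time in s.
With the tool pointing down it reaches from about 0.4 to 0.825 m from the base axis. Payload 7 kg.
Tool frame: the origin (TCP) lies at the very end of the fingers, on their centre line; the grasp point (between the pads) lies 19 mm behind it; z points along the fingers, y is the line along which they close (so a half turn about z gives the same grasp; the last joint's range is limited). The gripper opens to 88 mm and grips with 3 to 60 N. Pads are 19 mm wide; open, the fingers measure 130 mm over their backs; the gripper's body (78 mm by 193 mm) begins 47 mm behind the grasp point.
Start: joints at [-56.889, 20.546, 0.682, 0, -70.136, -16.507], TCP at [0.193, -0.647, 0.227] pointing down, gripper open.
Joint ranges: [-176.03, 176.03], [-82.01, 121.73], [-58.28, 71.71], [-173.87, 95.51], [-174.79, -0.11], [-173.66, 173.66]. Speed limits (degrees/s): [136.94, 136.94, 172.46, 180, 180, 180].

### API

Orientations are given as [roll, pitch, yaw] about the fixed x, y, z axes, in that order (R = Rz(yaw) Ry(pitch) Rx(roll)).
In Python, from plant import r gives the robot as it stands. The module is installed in compiled form; this text tells all that it offers.
- The arm moves only by the tool jog_arm, never from a script. Its arguments are lists of equal length, an entry for each row: "travel": the shift along the tool's x, y, z each as a share of 50 cm, from -1 to 1, a list of three; "dr": the turn, a rotation vector about the tool's x, y, z each as a share of 360 degrees, from -1 to 1, a list of three; "claw": the opening, from 0 (shut) to 1 (fully open). A call has exactly 10 rows; each row is the pose to reach, as a shift and turn from the pose commanded when the call began, along the tool's axes at that moment, turning the shorter way round; what a row does not reach only later rows make up. A row lasts 1/8 s, in which the tool goes at most 62.5 mm and 10.7 degrees, less where a joint would pass 70% of its speed; a pose out of reach is approached as far as the arm can. A call with a number of a shift or a turn outside -1 to 1 is refused whole. A call with a gripper value outside its range is refused whole. The fingers move at their own pace and stop on an object; "newtons" is the grip in N (left out, the last holds). Time passes only in rows, so rows that repeat a pose let the fingers close, or fill a call up. It gives the time, the measured TCP pose, the force, the opening and the grip force at its end, in the units of the state.
- r.get_state(): the state, without advancing time (a new reading comes with each control period).
- r.capture(name): name is "scene" or "top" or "wrist"; returns a dict with "pixels" (400x640x3 uint8, red, green, blue), "range_z" (400x640 float32, m along the optical axis (not along the pixel's ray), 0 where there is no reading), "fx", "fy", "cx", "cy" (pixels), "position" and "attitude" of the camera in the world; the wrist camera has in their place "hand_eye" (4x4, takes a point from camera to tool coordinates, whose origin is the TCP and whose axes are the flange's). Camera axes: x right, y up, looking along -z (the intrinsics and any distortion apply to the point x, -y, -z); pixel columns grow to the right and rows downward; lengths in m; the calibration is good to about 2 mm. A picture is of the moment at which its call begins: read the wrist's pose just before it.
- r.close_job(): hands the job in; it is judged then, once.
Trained networks look in the newest picture that a camera, given by its name, has taken for a name from the list of things; names that differ only in an ending like _2 or _b are one class to them, and where a whole thing is asked for, a point or a joint stands for the part that bears it (a point fixed in the world has none). Each returns a list of dicts, best first, with "conf" (0 to 1); they miss things now and then, are a little off and sometimes report something else, mostly with a low value. They report only what shows in the picture. A call takes as long as a camera call. They do not tell look-alikes from the thing itself.
- r.boxes_of(name, camera): "extent" ([left, top, right, bottom] in pixels, round what is visible of it).
- r.regions_of(name, camera): "pixels" (400x640 bool, what is visible of it) and "extent" ([left, top, right, bottom] in pixels, round what is visible of it).
- r.tip_of(name, camera): "at" ([column, row] in pixels: a listed point, or the origin of a listed thing).
The state is a dict: "time_s": time; "joints": joint angles; "qd": joint speeds; "joint_torque": joint torques, N m; "tcp_pos": TCP position; "eef_rot": TCP orientation; "contact_force": force on the tool from outside, world axes, zero at the start; "moment": the same for the moment, N m; "gripper_width": finger opening in m; "gripper_force": force on a finger pad.
Only numpy, scipy, OpenCV 4.12 (cv2) and the standard library are available. Lean on these libraries where they do the work, as an engineer would, in place of code of your own. Each camera call takes 0.05 s, during which the arm holds its last target. There are 200 camera calls.

### The job

Assemble the polishing spindle: first slide the brass spacer ring over the upright steel shaft until it sits fully down on the hub's shoulder, and let it go. Then pick up the eight-sided aluminium bearing cap that lies on its side, find which end has the blind hole, turn it so that the hole faces straight up, and finish while holding it still like that in the gripper, at least 12 cm clear of the tabletop and touching nothing else, ready to be filled. Leave the loupe, the blue-lidded jar near the cap and the slide box where they are, and keep clear of the tall microscope that stands between the spindle and the cap.

Things in the scene. Friction and masses are not known exactly. Their poses are not given: they have to be found in the camera images.
- spindle: Fixed spindle stand: green foot plate 80 x 64, 10 high; on it a dark hub of diameter 30 up to a flat shoulder at height 30; from there a bright upright steel shaft of diameter 20 up to height 64 (its top 4 mm taper to diameter 14). Origin: centre of the underside of the plate, on the tabletop and on the shaft axis; z up.
- spindle_shoulder (a point): Point on the shaft axis at the level of the shoulder, 30 above the tabletop; z up along the shaft.
- spacer: Brass spacer ring, loose, lying flat: outside diameter 42, bore 23 right through, 18 high, 60 g. Origin: centre of one flat face (underside at the start); z along the bore. Both faces are alike.
- spacer_center (a point): Centre of the spacer ring, half-way up; 9 above the shoulder when fully down.
- cap: Aluminium bearing cap, loose: eight-sided prism 44 across flats, 44 long, about 150 g, lying on a flat, axis level. One end closed, in the other a blind hole (eight-sided, 28 across, 28 deep, black bottom). Origin on the flat it lies on, 22 below the centre; x axis along the prism, pointing OUT of the hole. At the start it points somewhere anywhere from toward the robot, through right, to straight away from it.
- cap_center (a point): Centre of the bearing cap; same axes as the cap (x points out of the hole).
- microscope: Obstacle: tall fixed white microscope between the ring and spindle (left of it) and the cap (right of it). Stand and stage: x over 0.57, y -0.14 to 0.09; eyepiece tubes at z 0.30 to 0.43 jut forward to x 0.47 at y -0.07 to 0.02. Pass round its front. A black computer tower stands behind the spindle: front at x 0.55 to 0.62, y 0.23 to 0.42, z to 0.39. Origin: middle of the underside.
- loupe_center (a point): Bystander, leave alone: black tapered eyepiece loupe, diameter 37, 33 high. This point: its centre, half-way up.
- paste_jar_center (a point): Bystander, leave alone: white jar with a blue screw lid, the one standing near the cap (another is far back), diameter 52, 52 high. This point: its centre, half-way up.
- slide_box_center (a point): Bystander, leave alone: small yellow cardboard slide box, 40 x 90 x 39 high. This point: its centre, half-way up.
Mind the look-alikes: they are no part of the job. Leave any pink or purple look-alike of the cap alone.

How it is judged (in metres and radians):
On the way, in this order (a step that is already met when the one before it is completed fails the run):
1. the spacer ring is fully down on the shoulder of the spindle and let go (horizontal distance between spacer_center and spindle_shoulder below 0.004 m and z of spacer_center in the frame of spindle_shoulder between 0.006 and 0.0115 m and angle between the z axis of spacer_center and the z axis of spindle_shoulder, either way round below 0.1 rad and contact force between the fingers and spacer below 0.1 N), for 0.2 s.
2. the cap is picked up off the table (height (world z) of cap_center above 0.06 m and contact force between the fingers and cap above 1 N), for 0.1 s.
At the end, for the whole second after the job is handed in: Ring released on the shaft, on the shoulder (centre within 4 mm of the axis, 2.5 mm of seated height). Cap held still in the fingers (over 2 N), hole up within 0.3 rad, its centre over 12 cm above the tabletop, clear of spindle and microscope (all of step 1 and angle between cap_center's own x axis and vertical below 0.3 rad and height (world z) of cap_center above 0.12 m and contact force between the fingers and cap above 2 N and linear speed of cap below 0.02 m/s and angular speed of cap below 0.15 rad/s and contact force between cap and spindle below 0.1 N and contact force between cap and microscope below 0.1 N); the arm keeps its last pose, push and grip.
It fails at once if the loupe is moved by more than 2 cm or tipped (distance of loupe_center from where it was at the start of the episode above 0.02 m or angle between loupe_center's own z axis and vertical above 0.3 rad).
It fails at once if the paste jar is moved by more than 2 cm or tipped (distance of paste_jar_center from where it was at the start of the episode above 0.02 m or angle between paste_jar_center's own z axis and vertical above 0.3 rad).
It fails at once if the slide box is moved by more than 2 cm or tipped (distance of slide_box_center from where it was at the start of the episode above 0.02 m or angle between slide_box_center's own z axis and vertical above 0.3 rad).
It also fails if it takes over 59 s, if anything falls off the work surface, if the arm or the gripper's body presses on something with over 40 N, if the wrist force passes 120 N, or if a joint passes its speed limit or range.

## Working session

There is one attempt and no reset: what is moved stays moved. The work goes in short steps, Python scripts to look and compute and a tool call to move; the robot and the scene stay as the last step left them, time stands still between calls to the robot, and variables do not carry over. Pictures are saved under pics/ and viewed, at most 10 in all, crops included, and the job is handed in when it is done.

Besides the shell and the picture viewer there is one more tool, called after "Request:" by a JSON object that holds its "op" and its "data". jog_arm: Moves the arm, as the interface text tells. Its arguments: {"type":"object","properties":{"travel":{"type":"array"},"dr":{"type":"array"},"claw":{"type":"array"},"newtons":{"type":"number"}},"required":["travel","dr","claw"]}

```bash
mkdir -p pics; cat > h.py <<'E'
import numpy as np, cv2
from scipy.spatial.transform import Rotation as R
from plant import r
def cap(n):
    s=r.get_state(); c=r.capture(n)
    if n=="wrist":
        T=np.eye(4); T[:3,:3]=R.from_euler('xyz',s['eef_rot'],degrees=True).as_matrix(); T[:3,3]=s['tcp_pos']
        c['T']=T@np.array(c['hand_eye'])
    return c
def world(c,u,v,d=None):
    # world points for pixels u,v with depth
    u=np.asarray(u,float);v=np.asarray(v,float)
    x=(u-c['cx'])/c['fx']*d; y=-(v-c['cy'])/c['fy']*d
    p=np.stack([x,y,-d],-1)
    return p@c['T'][:3,:3].T+c['T'][:3,3]
def cloud(c):
    v,u=np.mgrid[0:400,0:640]; return world(c,u,v,c['range_z'].astype(float))
def save(c,name,crop=None,k=1):
    im=c['pixels'][:,:,::-1]
    if crop: im=im[crop[1]:crop[3],crop[0]:crop[2]]
    cv2.imwrite('pics/'+name,cv2.resize(im,None,fx=k,fy=k))
E
python3 - <<'E'
from h import *
print(r.get_state())
for n in ("scene","top"):
    c=cap(n); print(n,{k:(v if k not in('pixels','range_z') else v.shape) for k,v in c.items()})
    save(c,n+'0.png')
    for t in ("spindle","spacer","cap","microscope","loupe_center","paste_jar_center","slide_box_center"):
        print(t,[(np.round(b['extent']).tolist(),round(b['conf'],2)) for b in r.boxes_of(t,n)])
E
```

```text
{'time_s': 0.0, 'joints': array([-5.68893987e+01,  2.05907552e+01,  6.35881867e-01, -2.23608075e-02,
       -7.01353406e+01, -1.65063204e+01]), 'qd': array([-0.02888114,  0.04787162, -0.03985463, -0.02475806,  0.03672883,
        0.00204315]), 'joint_torque': array([ 3.62684923e-04, -5.82724857e+01,  2.93056870e+01,  6.99741483e+00,
        6.79255289e-03, -1.20662326e-04]), 'tcp_pos': array([ 0.19273786, -0.6464025 ,  0.22563932]), 'eef_rot': array([ 1.79907531e+02, -5.47995063e-03, -1.63403329e+02]), 'contact_force': array([-0.06521421,  1.20863372, -0.34677883]), 'moment': array([ 0.04558707,  0.04465378, -0.01083502]), 'gripper_force': 0.0, 'gripper_width': 0.08781287388656502}
scene {'pixels': (400, 640, 3), 'range_z': (400, 640), 'fx': 516.8755054396115, 'fy': 516.8755054396115, 'cx': 316.6312450823421, 'cy': 200.29814486406525, 'position': array([-0.19009928,  0.99597839,  0.74143051]), 'attitude': array([  62.14070577,   -1.39425282, -143.57569179])}
spindle [([262.0, 264.0, 302.0, 306.0], 0.83)]
spacer [([290.0, 252.0, 310.0, 266.0], 0.66)]
cap [([359.0, 203.0, 377.0, 225.0]
[... 227 characters left out ...]
75.0], 0.5)]
slide_box_center [([237.0, 225.0, 273.0, 257.0], 0.83)]
top {'pixels': (400, 640, 3), 'range_z': (400, 640), 'fx': 380.4071939318122, 'fy': 380.4071939318122, 'cx': 316.7152202929609, 'cy': 202.9087814035935, 'position': array([ 0.47110535, -0.07327926,  1.10147787]), 'attitude': array([  6.65812856,  -0.14056425, -89.68126796])}
spindle []
spacer []
cap [([364.0, 239.0, 385.0, 252.0], 0.84), ([403.0, 227.0, 430.0, 246.0], 0.83), ([332.0, 243.0, 353.0, 264.0], 0.67)]
microscope []
loupe_center [([429.0, 188.0, 451.0, 207.0], 0.65), ([347.0, 181.0, 361.0, 196.0], 0.44)]
paste_jar_center [([428.0, 189.0, 449.0, 210.0], 0.83)]
slide_box_center [([216.0, 191.0, 250.0, 211.0], 0.83)]
```

```bash
python3 - <<'E'
import cv2
a=cv2.imread('pics/scene0.png');b=cv2.imread('pics/top0.png')
cv2.imwrite('pics/s.png',cv2.resize(a[120:340,190:470],None,fx=2.7,fy=2.7)); cv2.imwrite('pics/t.png',cv2.resize(b[90:330,150:520],None,fx=2.1,fy=2.1))
E
```

```text
(no output)
```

View pics/s.png

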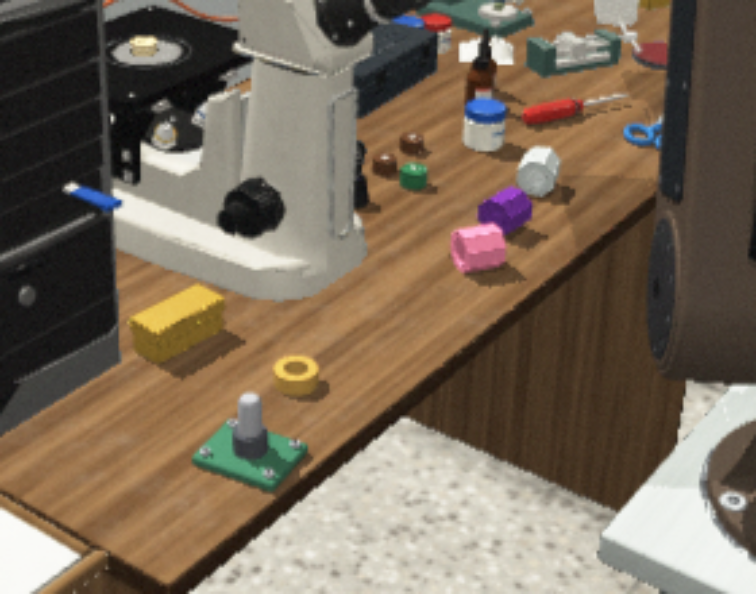

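View pics/t.png

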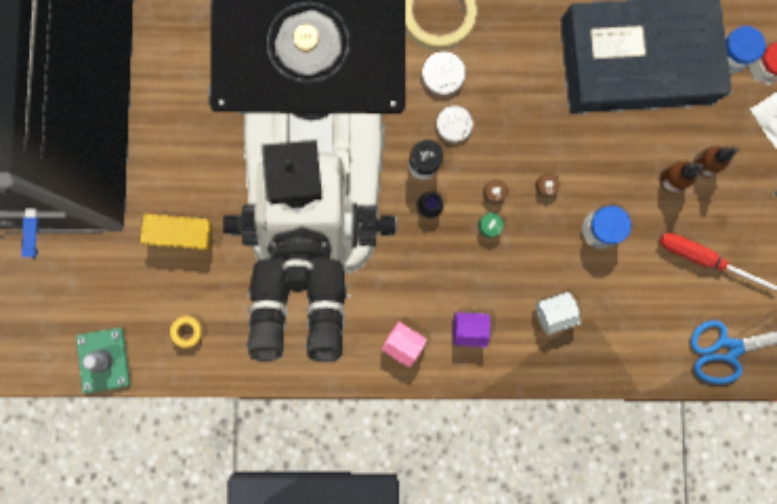

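The scene view shows the spindle (crop 250,430), the ring right beside it (297,375), the pink and purple decoys, and the silver cap (538,172) with the jar behind it. The top view agrees: shaft tip at (97,360), ring (186,332), silver cap (558,313), jar (607,225).

```bash
cat >> h.py <<'E'
_cap=cap
def cap(n):
    c=_cap(n)
    if n!="wrist":
        T=np.eye(4); T[:3,:3]=R.from_euler('xyz',c['attitude'],degrees=True).as_matrix(); T[:3,3]=c['position']; c['T']=T
    return c
def step(p,rpy=None):
    """world target -> travel, dr from the present measured pose"""
    s=r.get_state(); A=R.from_euler('xyz',s['eef_rot'],degrees=True)
    t=A.inv().apply(np.array(p)-s['tcp_pos'])/0.5
    d=(A.inv()*R.from_euler('xyz',rpy,degrees=True)).as_rotvec(degrees=True)/360 if rpy is not None else 0
    return np.round(t,4),np.round(d,4)
E
python3 - <<'E'
from h import *
c=cap("top"); P=cloud(c)
def box(name,l,t,rr,b,zmin,zmax=0.2):
    q=P[t:b,l:rr].reshape(-1,3); q=q[(q[:,2]>zmin)&(q[:,2]<zmax)]
    print(name,len(q),'min',q.min(0).round(3),'max',q.max(0).round(3),'mean',q.mean(0).round(4)); return q
m=lambda x,y:(150+x/2.1,90+y/2.1)
box('table',*[int(i) for i in (*m(300,370),*m(380,390))],-1)
box('shafttop',*[int(i) for i in (*m(70,325),*m(135,395))],0.05)
box('plate',*[int(i) for i in (*m(70,325),*m(135,395))],0.005,0.02)
box('ring',*[int(i) for i in (*m(160,305),*m(212,360))],0.014)
q=box('cap',*[int(i) for i in (*m(530,280),*m(590,345))],0.038)
print(cv2.minAreaRect((q[:,:2]*1000).astype(np.float32)))
box('jar',*[int(i) for i in (*m(580,195),*m(640,260))],0.045)
box('pink',*[int(i) for i in (*m(375,315),*m(435,375))],0.035)
box('purple',*[int(i) for i in (*m(450,300),*m(497,355))],0.035)
box('ybox',*[int(i) for i in (*m(135,205),*m(220,255))],0.03)
s=cap("scene"); P=cloud(s); save(s,'z.png')
f=lambda x,y:(190+x/2.7,120+y/2.7)
box('S shaft',*[int(i) for i in (*f(230,385),*f(270,440))],0.045,.08)
box('S ring',*[int(i) for i in (*f(265,345),*f(325,400))],0.012,.03)
q=box('S cap',*[int(i) for i in (*f(510,140),*f(565,200))],0.01,.06)
E
```

```text
table 341 min [ 0.395 -0.112 -0.007] max [ 0.418 -0.006  0.006] mean [ 0.4066 -0.0586 -0.0007]
shafttop 52 min [0.422 0.251 0.05 ] max [0.441 0.27  0.067] mean [0.4313 0.2593 0.0608]
plate 518 min [0.386 0.223 0.005] max [0.476 0.303 0.02 ] mean [0.431  0.2582 0.0097]
ring 113 min [0.451 0.127 0.014] max [0.491 0.167 0.022] mean [0.4704 0.1475 0.0173]
cap 174 min [ 0.476 -0.376  0.038] max [ 0.518 -0.328  0.049] mean [ 0.4984 -0.3528  0.0424]
((499.23492431640625, -352.81903076171875), (33.21417999267578, 44.72932434082031), 20.616514205932617)
jar 264 min [ 0.59  -0.444  0.045] max [ 0.639 -0.396  0.058] mean [ 0.6146 -0.4204  0.051 ]
pink 203 min [ 0.434 -0.174  0.035] max [ 0.478 -0.118  0.048] mean [ 0.4551 -0.1459  0.0414]
purple 205 min [ 0.456 -0.258  0.035] max [ 0.495 -0.215  0.048] mean [ 0.4754 -0.2359  0.0413]
ybox 456 min [0.582 0.116 0.03 ] max [0.625 0.207 0.044] mean [0.6036 0.1607 0.0377]
S shaft 82 min [0.417 0.252 0.045] max [0.436 0.272 0.064] mean [0.4258 0.2643 0.056 ]
S ring 116 min [0.447 0.125 0.012] max [0.49  0.17  0.019] mean [0.4666 0.149  0.0152]
S cap 223 min [ 0.457 -0.386  0.011] max [ 0.523 -0.227  0.048] mean [ 0.4867 -0.3312  0.0316]
```

```bash
python3 - <<'E'
from h import *
c=cap("wrist"); print(np.round(c['hand_eye'],3),c['fx'])
for p in ([.30,-.32,.17],[.395,-.03,.16],[.395,0.04,.16],[.45,.17,.21]): print(p,step(p,[180,0,180]))
E
```

```text
[[ 0.     0.97   0.243  0.066]
 [ 1.    -0.     0.     0.001]
 [ 0.     0.243 -0.97  -0.159]
 [ 0.     0.     0.     1.   ]] 295.9504688049398
[0.3, -0.32, 0.17] (array([-0.3921,  0.5652,  0.1131]), array([0.    , 0.    , 0.0461]))
[0.395, -0.03, 0.16] (array([-0.7399,  1.0667,  0.1331]), array([0.    , 0.    , 0.0461]))
[0.395, 0.04, 0.16] (array([-0.7799,  1.2009,  0.1331]), array([0.    , 0.    , 0.0461]))
[0.45, 0.17, 0.21] (array([-0.9596,  1.4186,  0.0332]), array([0.    , 0.    , 0.0461]))
```

Request:
{"op": "jog_arm", "data": {"travel": [[-0.07, 0.1, 0.02], [-0.14, 0.2, 0.04], [-0.21, 0.3, 0.06], [-0.28, 0.4, 0.08], [-0.35, 0.5, 0.1], [-0.42, 0.6, 0.115], [-0.49, 0.7, 0.12], [-0.56, 0.8, 0.125], [-0.63, 0.9, 0.13], [-0.68, 0.98, 0.13]], "dr": [[0, 0, 0.02], [0, 0, 0.046], [0, 0, 0.046], [0, 0, 0.046], [0, 0, 0.046], [0, 0, 0.046], [0, 0, 0.046], [0, 0, 0.046], [0, 0, 0.046], [0, 0, 0.046]], "claw": [1, 1, 1, 1, 1, 1, 1, 1, 1, 1]}}

```text
time_s: 2.2
tcp_pos: [0.3792, -0.0779, 0.162]
eef_rot: [180.0, 0.1, -179.9]
contact_force: [1.1, -0.1, -0.1]
gripper_width: 0.0877
gripper_force: 0.0
```

```bash
python3 - <<'E'
from h import *
print(r.get_state()['joints'])
for p in ([.395,0.03,.16],[.45,.17,.21]): print(p,step(p,[180,0,180]))
E
```

```text
[ 1.80967861e+01 -4.69485059e+00 -3.85634251e+01  6.28016285e-03
 -5.60440940e+01 -1.07978653e+02]
[0.395, 0.03, 0.16] (array([-0.032 ,  0.2157,  0.0041]), array([0.0001, 0.0002, 0.0003]))
[0.45, 0.17, 0.21] (array([-0.1427,  0.4955, -0.0956]), array([0.0001, 0.0002, 0.0003]))
```

Request:
{"op": "jog_arm", "data": {"travel": [[-0.015, 0.1, 0], [-0.03, 0.2, 0], [-0.06, 0.3, -0.04], [-0.1, 0.4, -0.08], [-0.14, 0.5, -0.1], [-0.14, 0.5, -0.1], [-0.14, 0.5, -0.1], [-0.14, 0.5, -0.1], [-0.14, 0.5, -0.1], [-0.14, 0.5, -0.1]], "dr": [[0, 0, 0], [0, 0, 0], [0, 0, 0], [0, 0, 0], [0, 0, 0], [0, 0, 0], [0, 0, 0], [0, 0, 0], [0, 0, 0], [0, 0, 0]], "claw": [1, 1, 1, 1, 1, 1, 1, 1, 1, 1]}}

```text
time_s: 3.45
tcp_pos: [0.4484, 0.1694, 0.2117]
eef_rot: [180.0, 0.0, -180.0]
contact_force: [0.8, -0.3, -0.6]
gripper_width: 0.0878
gripper_force: 0.0
```

```bash
python3 - <<'E'
from h import *
c=cap("wrist"); save(c,'w1.png'); P=cloud(c)
for t in ("spindle","spindle_shoulder","spacer","spacer_center"):
    print(t,[(np.round(b['extent']).tolist(),round(b['conf'],2)) for b in r.boxes_of(t,"wrist")],[(np.round(b['at']),b['conf']) for b in r.tip_of(t,"wrist")])
X,Y,Z=P[...,0],P[...,1],P[...,2]
def st(n,m): 
    q=P[m]; print(n,len(q),'mid',((q.min(0)+q.max(0))/2).round(4),'size',np.ptp(q,axis=0).round(4),'mean',q.mean(0).round(4))
v=c['range_z']>0
st('ring',v&(abs(X-.47)<.035)&(abs(Y-.148)<.035)&(Z>.014)&(Z<.025))
st('shaft',v&(abs(X-.43)<.03)&(abs(Y-.259)<.03)&(Z>.040)&(Z<.08))
st('shafttop',v&(abs(X-.43)<.03)&(abs(Y-.259)<.03)&(Z>.060)&(Z<.08))
st('plate',v&(abs(X-.43)<.06)&(abs(Y-.259)<.06)&(Z>.007)&(Z<.016))
st('tab',v&(abs(X-.52)<.02)&(abs(Y-.2)<.02))
m=v&(abs(X-.47)<.035)&(abs(Y-.148)<.035)&(Z>.014)&(Z<.025)
print(cv2.minEnclosingCircle((P[m][:,:2]*1000).astype(np.float32)))
m=v&(abs(X-.43)<.06)&(abs(Y-.259)<.06)&(Z>.007)&(Z<.016)
print(cv2.minAreaRect((P[m][:,:2]*1000).astype(np.float32)))
E
```

```text
spindle [([363.0, 132.0, 418.0, 204.0], 0.91)] [(array([394., 168.]), 0.98)]
spindle_shoulder [([363.0, 135.0, 425.0, 205.0], 0.95)] [(array([395., 175.]), 0.62)]
spacer [([285.0, 185.0, 321.0, 223.0], 0.82)] [(array([300., 201.]), 0.91)]
spacer_center [([284.0, 186.0, 317.0, 223.0], 0.55)] [(array([300., 202.]), 0.73)]
ring 629 mid [0.4684 0.1479 0.0173] size [0.0404 0.0405 0.0062] mean [0.4681 0.1478 0.0183]
shaft 362 mid [0.4295 0.2603 0.0533] size [0.0194 0.0189 0.026 ] mean [0.4284 0.2583 0.0603]
shafttop 269 mid [0.4295 0.2603 0.0632] size [0.0192 0.0189 0.0063] mean [0.4292 0.2598 0.0636]
plate 2720 mid [0.4294 0.2608 0.0115] size [0.0872 0.075  0.009 ] mean [0.4271 0.2583 0.0108]
tab 803 mid [5.188e-01 2.000e-01 4.000e-04] size [0.0375 0.0399 0.0048] mean [5.187e-01 2.001e-01 5.000e-04]
((468.81011962890625, 147.6648712158203), 20.764816284179688)
((429.634521484375, 260.565185546875), (79.98563385009766, 63.98115539550781), 9.850074768066406)
```

View pics/w1.png

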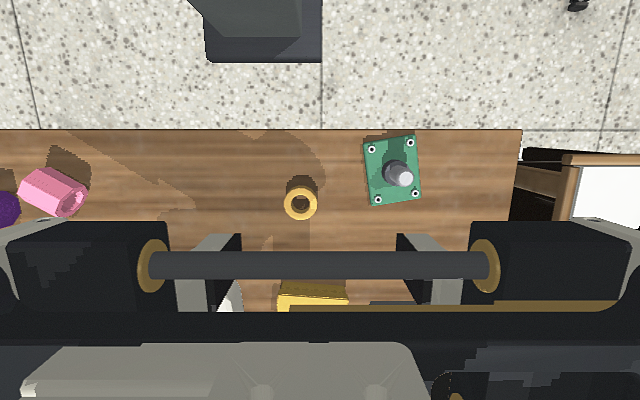

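The wrist view agrees: ring at (300,202), shaft tip at about (403,177), nothing in the way of the fingers. The plate fits as 80 x 64 and the ring radius as 20.8 mm.

Request:
{"op": "jog_arm", "data": {"travel": [[-0.04, -0.043, 0.08], [-0.04, -0.043, 0.18], [-0.04, -0.043, 0.28], [-0.04, -0.043, 0.36], [-0.04, -0.043, 0.4], [-0.04, -0.043, 0.415], [-0.04, -0.043, 0.415], [-0.04, -0.043, 0.415], [-0.04, -0.043, 0.415], [-0.04, -0.043, 0.415]], "dr": [[0, 0, 0], [0, 0, 0], [0, 0, 0], [0, 0, 0], [0, 0, 0], [0, 0, 0], [0, 0, 0], [0, 0, 0], [0, 0, 0], [0, 0, 0]], "claw": [1, 1, 1, 1, 1, 1, 0, 0, 0, 0], "newtons": 20}}

```text
time_s: 5.15
tcp_pos: [0.4688, 0.1487, 0.0047]
eef_rot: [180.0, 0.1, -180.0]
contact_force: [-0.5, 0.2, 0.2]
gripper_width: 0.0529
gripper_force: 0.0
```

Request:
{"op": "jog_arm", "data": {"travel": [[0, 0, 0], [0, 0, 0], [0, 0, 0], [0, 0, 0], [0, 0, -0.08], [0, 0, -0.16], [0.04, 0.1, -0.2], [0.08, 0.225, -0.2], [0.08, 0.225, -0.2], [0.08, 0.225, -0.2]], "dr": [[0, 0, 0], [0, 0, 0], [0, 0, 0], [0, 0, 0], [0, 0, 0], [0, 0, 0], [0, 0, 0], [0, 0, 0], [0, 0, 0], [0, 0, 0]], "claw": [0, 0, 0, 0, 0, 0, 0, 0, 0, 0]}}

```text
time_s: 6.4
tcp_pos: [0.4279, 0.261, 0.1036]
eef_rot: [-180.0, -0.0, -179.9]
contact_force: [0.0, -0.6, -0.2]
gripper_width: 0.0407
gripper_force: 20.0
```

```bash
python3 - <<'E'
from h import *
print(r.get_state()['tcp_pos'])
c=cap("wrist"); save(c,'w2.png'); P=cloud(c)
X,Y,Z=P[...,0],P[...,1],P[...,2]; v=c['range_z']>0
def st(n,m): 
    q=P[m]; print(n,len(q),'mid',((q.min(0)+q.max(0))/2).round(4),'size',np.ptp(q,axis=0).round(4)) if len(q) else print(n,0)
hsv=cv2.cvtColor(c['pixels'],cv2.COLOR_RGB2HSV); br=(hsv[...,1]>140)&(hsv[...,0]>15)&(hsv[...,0]<32)
t=r.get_state()['tcp_pos']
st('ring',v&br&(abs(Z-t[2])<.03)&(abs(X-t[0])<.04)&(abs(Y-t[1])<.03))
st('ringtop',v&br&(abs(Z-t[2]-.015)<.006)&(abs(X-t[0])<.04)&(abs(Y-t[1])<.03))
m=v&(abs(X-.43)<.06)&(abs(Y-.259)<.06)&(Z>.007)&(Z<.016)
print(m.sum(),cv2.minAreaRect((P[m][:,:2]*1000).astype(np.float32)))
E
```

```text
[0.42786068 0.26099281 0.10363219]
ring 99 mid [0.4241 0.2613 0.1105] size [0.0326 0.0389 0.0168]
ringtop 21 mid [0.4286 0.2613 0.1159] size [0.0235 0.0389 0.006 ]
3837 ((429.30072021484375, 260.75323486328125), (79.27686309814453, 63.94495391845703), 9.837303161621094)
```

View pics/w2.png

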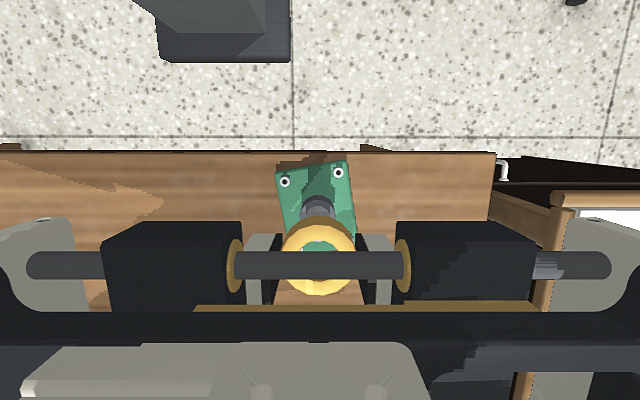

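The ring is held at (319,258) with the shaft directly beneath; I shift 1.5 mm in x and lower.

Request:
{"op": "jog_arm", "data": {"travel": [[-0.003, -0.001, 0.02], [-0.003, -0.001, 0.045], [-0.003, -0.001, 0.06], [-0.003, -0.001, 0.075], [-0.003, -0.001, 0.09], [-0.003, -0.001, 0.105], [-0.003, -0.001, 0.118], [-0.003, -0.001, 0.128], [-0.003, -0.001, 0.132], [-0.003, -0.001, 0.132]], "dr": [[0, 0, 0], [0, 0, 0], [0, 0, 0], [0, 0, 0], [0, 0, 0], [0, 0, 0], [0, 0, 0], [0, 0, 0], [0, 0, 0], [0, 0, 0]], "claw": [0, 0, 0, 0, 0, 0, 0, 0, 0, 0]}}

```text
time_s: 7.7
tcp_pos: [0.4299, 0.2605, 0.038]
eef_rot: [-180.0, 0.0, -180.0]
contact_force: [-0.2, 0.3, 0.1]
gripper_width: 0.0408
gripper_force: 20.0
```

Request:
{"op": "jog_arm", "data": {"travel": [[0, 0, 0.004], [0, 0, 0.006], [0, 0, 0.006], [0, 0, 0.006], [0, 0, 0.006], [0, 0, 0.006], [0, 0, 0.006], [0, 0, 0.006], [0, 0, -0.08], [0, 0, -0.18]], "dr": [[0, 0, 0], [0, 0, 0], [0, 0, 0], [0, 0, 0], [0, 0, 0], [0, 0, 0], [0, 0, 0], [0, 0, 0], [0, 0, 0], [0, 0, 0]], "claw": [0, 0, 0, 0.75, 0.75, 0.75, 0.75, 0.75, 0.75, 0.75]}}

```text
time_s: 8.95
tcp_pos: [0.4294, 0.2598, 0.1284]
eef_rot: [-179.9, -0.1, -180.0]
contact_force: [1.7, 0.6, -0.3]
gripper_width: 0.0658
gripper_force: 0.0
```

```bash
python3 - <<'E'
from h import *
s=r.get_state(); print(s['tcp_pos'],s['gripper_width'],s['joints'].round(1))
c=cap("wrist"); save(c,'w3.png'); P=cloud(c)
X,Y,Z=P[...,0],P[...,1],P[...,2]; v=c['range_z']>0
hsv=cv2.cvtColor(c['pixels'],cv2.COLOR_RGB2HSV); br=(hsv[...,1]>140)&(hsv[...,0]>15)&(hsv[...,0]<32)
q=P[v&br&(abs(X-.43)<.04)&(abs(Y-.26)<.04)&(Z>.02)&(Z<.1)]
print(len(q),((q.min(0)+q.max(0))/2).round(4),np.ptp(q,axis=0).round(4),np.percentile(q[:,2],[5,50,80,95]).round(4))
for p in ([.395,.05,.16],[.39,-.08,.16],[.39,-.2,.2],[.45,-.32,.22]): print(p,step(p,[180,0,110.6])[0],step(p,[180,0,-69.4])[1])
E
```

```text
[0.4293931  0.25976994 0.12838893] 0.06581788746262247 [  53.6    9.5  -28.5   -0.   -52.1 -143.6]
59 [0.4246 0.2592 0.0404] [0.0295 0.0376 0.0182] [0.0439 0.0475 0.0486 0.049 ]
[0.395, 0.05, 0.16] [ 0.0754 -0.4243 -0.0511] [-0.0004  0.0014 -0.3068]
[0.39, -0.08, 0.16] [ 0.086  -0.6843 -0.0524] [-0.0004  0.0014 -0.3068]
[0.39, -0.2, 0.2] [ 0.0861 -0.9239 -0.1335] [-0.0004  0.0014 -0.3068]
[0.45, -0.32, 0.22] [-0.0336 -1.164  -0.1739] [-0.0004  0.0014 -0.3068]
```

View pics/w3.png

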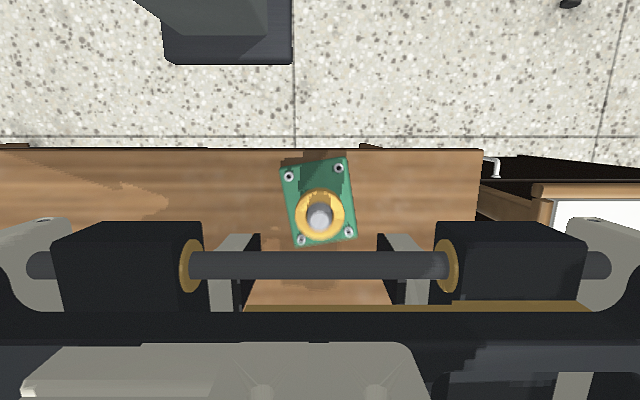

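Ring seated: it circles the shaft at (320,215), and its top is at 48 mm as it should be. Now round the front of the microscope to the cap.

Request:
{"op": "jog_arm", "data": {"travel": [[0.03, -0.08, -0.04], [0.06, -0.19, -0.05], [0.07, -0.3, -0.05], [0.075, -0.42, -0.05], [0.08, -0.54, -0.05], [0.08, -0.66, -0.05], [0.08, -0.78, -0.07], [0.07, -0.88, -0.1], [0.06, -0.98, -0.13], [0.06, -0.98, -0.13]], "dr": [[0, 0, 0], [0, 0, 0], [0, 0, 0], [0, 0, 0], [0, 0, 0], [0, 0, 0], [0, 0, -0.02], [0, 0, -0.045], [0, 0, -0.07], [0, 0, -0.095]], "claw": [1, 1, 1, 1, 1, 1, 1, 1, 1, 1]}}

```text
time_s: 10.25
tcp_pos: [0.4006, -0.2323, 0.1938]
eef_rot: [-179.9, 0.0, -145.6]
contact_force: [-0.8, -0.3, -0.5]
gripper_width: 0.0878
gripper_force: 0.0
```

```bash
python3 - <<'E'
from h import *
s=r.get_state(); print(s['joints'].round(1))
print(step([.49,-.345,.22],[180,0,-69.4]))
E
```

```text
[ -5.6   1.7 -27.8   0.  -60.4 -50. ]
(array([-0.0204, -0.2869, -0.0521]), array([-2.000e-04, -0.000e+00, -2.118e-01]))
```

Request:
{"op": "jog_arm", "data": {"travel": [[-0.005, -0.07, -0.02], [-0.01, -0.14, -0.03], [-0.02, -0.21, -0.05], [-0.02, -0.285, -0.05], [-0.02, -0.285, -0.05], [-0.02, -0.285, -0.05], [-0.02, -0.285, -0.05], [-0.02, -0.285, -0.05], [-0.02, -0.285, -0.05], [-0.02, -0.285, -0.05]], "dr": [[0, 0, -0.028], [0, 0, -0.056], [0, 0, -0.084], [0, 0, -0.112], [0, 0, -0.14], [0, 0, -0.168], [0, 0, -0.196], [0, 0, -0.212], [0, 0, -0.212], [0, 0, -0.212]], "claw": [1, 1, 1, 1, 1, 1, 1, 1, 1, 1]}}

```text
time_s: 11.5
tcp_pos: [0.4887, -0.3417, 0.218]
eef_rot: [180.0, 0.0, -69.6]
contact_force: [0.4, -1.2, 0.6]
gripper_width: 0.0876
gripper_force: 0.0
```

```bash
python3 - <<'E'
from h import *
s=r.get_state(); print(s['joints'].round(1),s['tcp_pos'],s['eef_rot'].round(1))
c=cap("wrist"); save(c,'w4.png'); P=cloud(c)
X,Y,Z=P[...,0],P[...,1],P[...,2]; v=c['range_z']>0
print([(np.round(b['extent']).tolist(),round(b['conf'],2)) for b in r.boxes_of("cap","wrist")])
for lo,hi in((.041,.05),(.03,.05)):
    q=P[v&(abs(X-.498)<.045)&(abs(Y+.353)<.045)&(Z>lo)&(Z<hi)]
    print(len(q),((q.min(0)+q.max(0))/2).round(4),cv2.minAreaRect((q[:,:2]*1000).astype(np.float32)),np.median(q[:,2]))
E
```

```text
[-16.2  13.5 -10.3  -0.  -66.1  36.6] [ 0.48868196 -0.34171689  0.21799776] [180.    0.  -69.6]
[([285.0, 241.0, 318.0, 290.0], 0.93), ([297.0, 154.0, 336.0, 196.0], 0.73)]
871 [ 0.4966 -0.3544  0.0441] ((496.4671936035156, -354.4595031738281), (27.80534553527832, 43.69062042236328), 19.71553611755371) 0.04438817739887452
1442 [ 0.4966 -0.3542  0.0387] ((496.16986083984375, -354.4306945800781), (43.4031867980957, 43.98539733886719), 19.404705047607422) 0.04304231867436864
```

View pics/w4.png

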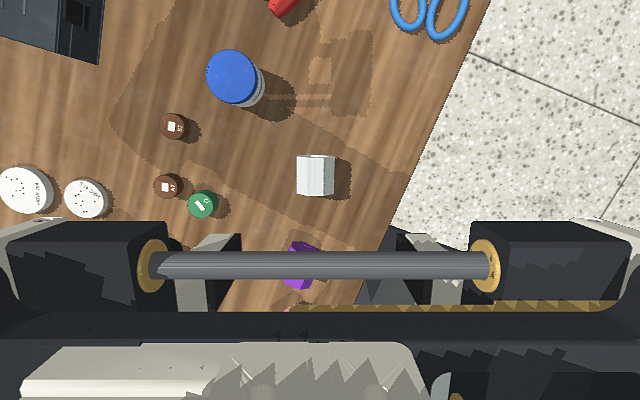

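The cap is at (315,175) with the jar clear at (237,77); I zoom in for the hole.

```bash
python3 - <<'E'
from h import *
im=cv2.imread('pics/w4.png'); print(im[146:160,308:324:5,1].T)
a=cv2.resize(im[140:205,280:350],None,fx=6,fy=6,interpolation=cv2.INTER_NEAREST)
s=cv2.imread('pics/scene0.png'); b=cv2.resize(s[165:200,370:410],None,fx=11,fy=11,interpolation=cv2.INTER_CUBIC)
h=max(a.shape[0],b.shape[0]); f=lambda q:cv2.copyMakeBorder(q,0,h-q.shape[0],0,0,0)
o=np.hstack([f(a)[:,:350],f(b)]); cv2.imwrite('pics/z2.png',o); print(o.shape)
E
```

```text
[[110 111 116 116 117 119 123 121 133 167 138 162 240 227]
 [109 111 110 108 105 105 109 103  92 255 245 140 244 236]
 [110 110 109 108 109 108 107 102  92 232 248 143 243 237]
 [112 112 111 112 111 113 109 107 100 202 255 118 218 209]]
(390, 790, 3)
```

View pics/z2.png

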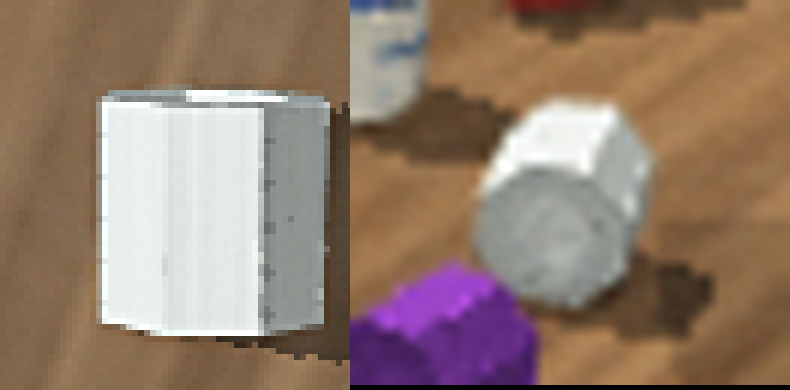

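The scene view shows the closed end facing left (crop 550,240), so the hole is at the far end, azimuth about −70°, as the given range also requires.

```bash
python3 - <<'E'
from h import *
print(step([.4963,-.3544,.005],[180,0,-70.4]))
E
```

```text
(array([ 0.0291, -0.0054,  0.4261]), array([0.    , 0.    , 0.0024]))
```

Request:
{"op": "jog_arm", "data": {"travel": [[0.029, -0.005, 0.08], [0.029, -0.005, 0.18], [0.029, -0.005, 0.28], [0.029, -0.005, 0.36], [0.029, -0.005, 0.4], [0.029, -0.005, 0.424], [0.029, -0.005, 0.424], [0.029, -0.005, 0.424], [0.029, -0.005, 0.424], [0.029, -0.005, 0.424]], "dr": [[0, 0, 0.0024], [0, 0, 0.0024], [0, 0, 0.0024], [0, 0, 0.0024], [0, 0, 0.0024], [0, 0, 0.0024], [0, 0, 0.0024], [0, 0, 0.0024], [0, 0, 0.0024], [0, 0, 0.0024]], "claw": [1, 1, 1, 1, 1, 1, 0, 0, 0, 0], "newtons": 40}}

```text
time_s: 12.85
tcp_pos: [0.4965, -0.3546, 0.0068]
eef_rot: [-179.9, -0.0, -70.3]
contact_force: [0.4, 0.0, -0.2]
gripper_width: 0.0533
gripper_force: 0.0
```

Request:
{"op": "jog_arm", "data": {"travel": [[0, 0, 0], [0, 0, 0], [0, 0, 0], [0, 0, -0.04], [0, 0, -0.12], [0, 0, -0.22], [0, 0, -0.32], [0, 0, -0.42], [0, 0, -0.5], [0, 0, -0.5]], "dr": [[0, 0, 0], [0, 0, 0], [0, 0, 0], [0, 0, 0], [0, 0, 0], [0, 0, 0], [0, 0, 0], [0, 0, 0], [0, 0, 0], [0, 0, 0]], "claw": [0, 0, 0, 0, 0, 0, 0, 0, 0, 0]}}

```text
time_s: 14.1
tcp_pos: [0.4975, -0.3552, 0.2595]
eef_rot: [-179.7, -0.2, -70.3]
contact_force: [0.5, 0.0, -1.9]
gripper_width: 0.0438
gripper_force: 40.0
```

```bash
python3 - <<'E'
from h import *
s=r.get_state(); print(s['joints'].round(1))
def tgt(phi):
    z=np.array([np.cos(phi),np.sin(phi),0]);x=np.array([0,0,1.]);y=np.cross(z,x)
    return R.from_matrix(np.stack([x,y,z],1))
A=R.from_euler('xyz',s['eef_rot'],degrees=True)
for ph in (-70,-90,-110,-125):
    T=tgt(np.radians(ph)); print(ph,((A.inv()*T).as_rotvec(degrees=True)/360).round(3))
print(A.inv().apply(np.array([.3,-.5,.3])-s['tcp_pos'])/.5)
E
```

```text
[-17.2  13.3  -5.2   0.  -71.2  36.9]
-70 [ 0.     0.249 -0.001]
-90 [-0.044  0.247  0.042]
-110 [-0.087  0.239  0.086]
-125 [-0.119  0.229  0.118]
[ 0.13987239  0.46912092 -0.08245358]
```

Request:
{"op": "jog_arm", "data": {"travel": [[0.06, 0.07, -0.02], [0.12, 0.14, -0.04], [0.18, 0.21, -0.06], [0.24, 0.29, -0.08], [0.3, 0.37, -0.08], [0.36, 0.44, -0.08], [0.36, 0.44, -0.08], [0.36, 0.44, -0.08], [0.36, 0.44, -0.08], [0.36, 0.44, -0.08]], "dr": [[0, 0, 0], [-0.004, 0.025, 0.004], [-0.009, 0.049, 0.008], [-0.013, 0.074, 0.013], [-0.018, 0.099, 0.017], [-0.022, 0.124, 0.021], [-0.026, 0.148, 0.025], [-0.031, 0.173, 0.029], [-0.035, 0.198, 0.034], [-0.04, 0.222, 0.038]], "claw": [0, 0, 0, 0, 0, 0, 0, 0, 0, 0]}}

```text
time_s: 15.35
tcp_pos: [0.3602, -0.5088, 0.336]
eef_rot: [166.3, -67.6, -81.4]
contact_force: [0.3, -0.6, -3.1]
gripper_width: 0.0436
gripper_force: 40.0
```

```bash
cat >> h.py <<'E'
def tgt(deg):
    phi=np.radians(deg); z=np.array([np.cos(phi),np.sin(phi),0]);x=np.array([0,0,1.]);y=np.cross(z,x)
    return R.from_matrix(np.stack([x,y,z],1))
E
python3 - <<'E'
from h import *
s=r.get_state(); print(s['joints'].round(1),s['tcp_pos'])
A=R.from_euler('xyz',s['eef_rot'],degrees=True); print(A.as_matrix().round(2))
for ph in (-90,-110): print(ph,((A.inv()*tgt(ph)).as_rotvec(degrees=True)/360).round(3))
E
```

```text
[-24.3   4.3 -58.2  95.4 -62.6 -54.8] [ 0.36015705 -0.5087659   0.336013  ]
[[ 0.06 -0.99 -0.1 ]
 [-0.38  0.07 -0.92]
 [ 0.92  0.09 -0.37]]
-90 [0.014 0.061 0.012]
-110 [-0.041  0.058  0.022]
```

Request:
{"op": "jog_arm", "data": {"travel": [[0.06, -0.03, 0.023], [0.12, -0.06, 0.045], [0.18, -0.09, 0.07], [0.23, -0.116, 0.09], [0.23, -0.116, 0.09], [0.23, -0.116, 0.09], [0.23, -0.116, 0.09], [0.23, -0.116, 0.09], [0.23, -0.116, 0.09], [0.23, -0.116, 0.09]], "dr": [[0, 0, 0], [0, 0, 0], [0, 0, 0], [-0.005, 0.01, 0.003], [-0.01, 0.02, 0.007], [-0.015, 0.03, 0.01], [-0.02, 0.04, 0.014], [-0.024, 0.05, 0.017], [-0.027, 0.059, 0.02], [-0.027, 0.059, 0.02]], "claw": [0, 0, 0, 0, 0, 0, 0, 0, 0, 0]}}

```text
time_s: 16.6
tcp_pos: [0.4303, -0.5785, 0.4132]
eef_rot: [147.7, -88.3, -74.7]
contact_force: [0.2, 0.4, -1.0]
gripper_width: 0.0438
gripper_force: 40.0
```

```bash
python3 - <<'E'
from h import *
s=r.get_state(); print(s['joints'].round(1),s['tcp_pos'])
A=R.from_euler('xyz',s['eef_rot'],degrees=True); print(A.as_matrix().round(2))
for ph in (-90,-105): print(ph,((A.inv()*tgt(ph)).as_rotvec(degrees=True)/360).round(3))
E
```

```text
[-23.7  20.7 -44.2  95.4 -85.9 -64.1] [ 0.43032105 -0.57851188  0.41317773]
[[ 0.01 -0.96 -0.29]
 [-0.03  0.29 -0.96]
 [ 1.    0.02 -0.02]]
-90 [0.047 0.004 0.002]
-105 [0.006 0.004 0.002]
```

Request:
{"op": "jog_arm", "data": {"travel": [[0, 0, 0], [0, 0, 0], [0, 0, 0], [0, 0, 0], [0, 0, 0], [0, 0, 0], [0, 0, 0], [0, 0, 0], [0, 0, 0], [0, 0, 0]], "dr": [[0, 0, 0], [0, 0, 0], [0, 0, 0], [0, 0, 0], [0, 0, 0], [0, 0, 0], [0, 0, 0], [0, 0, 0], [0, 0, 0], [0, 0, 0]], "claw": [0, 0, 0, 0, 0, 0, 0, 0, 0, 0]}}

```text
time_s: 17.85
tcp_pos: [0.4298, -0.5786, 0.4168]
eef_rot: [156.4, -88.6, -83.5]
contact_force: [-0.2, 0.5, -1.6]
gripper_width: 0.0436
gripper_force: 40.0
```

```bash
python3 - <<'E'
from h import *
s=r.get_state(); print(s['joints'].round(2),s['qd'].round(2),s['tcp_pos'],s['gripper_force'])
c=cap("wrist"); t=cap("top"); u,v=317,200
import numpy as np
d=t['T'][:3,:3].T@(s['tcp_pos']-t['T'][:3,3]); U=int(t['cx']+t['fx']*d[0]/-d[2]); V=int(t['cy']-t['fy']*d[1]/-d[2]); print(U,V)
b=cv2.resize(t['pixels'][V-45:V+45,U-50:U+50,::-1],None,fx=4,fy=4)
a=cv2.resize(c['pixels'][:,:,::-1],(400,250)); a=cv2.copyMakeBorder(a,0,110,0,0,0)
cv2.imwrite('pics/f.png',np.hstack([a,b]))
P=cloud(t); X,Y,Z=P[...,0],P[...,1],P[...,2]
for (x,y),n in (((.4296,.2605),'ring'),((.615,-.42),'jar'),((.604,.161),'box')):
    q=P[(abs(X-x)<.05)&(abs(Y-y)<.05)&(Z>(.035 if n!='jar' else .045))&(Z<.058)]; print(n,len(q),q.mean(0).round(3))
E
```

```text
[-23.69  20.53 -44.07  95.45 -85.99 -64.16] [ 0.08  0.02 -0.05  0.06  0.13  0.03] [ 0.42980752 -0.57858026  0.41677952] 40.00012233067537
599 272
ring 149 [0.432 0.257 0.047]
jar 94 [ 0.627 -0.427  0.051]
box 415 [0.604 0.162 0.038]
```

View pics/f.png

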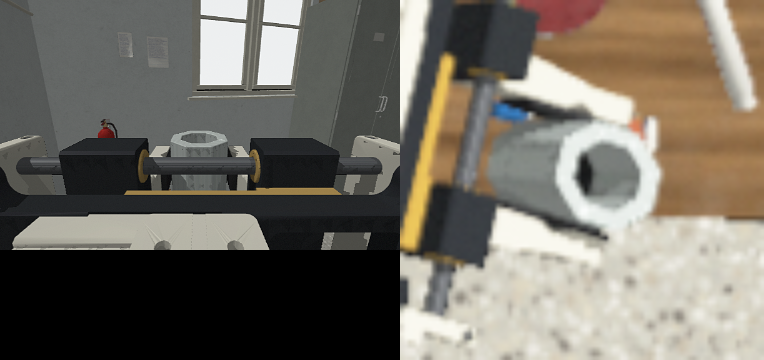

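The hole is open upward: the rim shows at (195,140) in the wrist view, and the dark bore at (605,175) from above. The ring is still seated, so I hand in.

```bash
python3 -c "
from plant import r
print(r.close_job())"
```

```text
the job is handed in; nothing more can be done
None
```

The job is handed in, with no verdict returned: at the last look the ring was seated and released on the shoulder, and the cap was held still, hole up within about 2°, roughly 0.4 m above the table. The arm did not go near the loupe, jar or slide box, though the arm partly hid the jar in the last picture.

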